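# Open the safety-capped bottle under the dosing arm

### The arm

A 6-joint arm with a two-finger parallel gripper is mounted at the origin on a cart in front of the work surface, level with it; the furniture and walls round the work are solid. World frame = base frame: x ahead of the robot, y to its left, z up, the work surface at z = 0. Lengths are in mm, angles in rad, forces in N, time in s.
With the tool pointing down it reaches from about 275 to 725 mm from the base axis. Payload 15.9 kg.
Tool frame: the origin (TCP) lies on the centre line of the jaws, within the pads' length; the fingertips stand 22 mm ahead of it and the grasp point (between the pads) lies 3 mm ahead of it; z points along the fingers, y is the line along which they close (so a half turn about z gives the same grasp; the last joint's range is limited). The gripper opens to 85 mm and grips with 20 to 120 N. Pads are 22 mm wide; open, the fingers measure 114 mm over their backs; the gripper's body (76 mm by 85 mm) begins 54 mm behind the grasp point. The pads swing forward as they close: fully open they stand 13 mm farther back than shut.
Start: joints at [-1.174, 0.213, -0.034, 1.323, 0, 1.571], TCP at [193.227, -461.139, 253.306] pointing down, gripper open.
Joint ranges: [-2.98, 2.98], [-0.74, 1.72], [-1.14, 1.35], [-2.1, 2.04], [-1.57, 1.44], [-3.14, 3.14]. Speed limits (rad/s): [1.89, 1.89, 2.39, 2.57, 3.14, 3.14].

### API

Orientations are given as a rotation vector (axis times angle).
In Python, from cell import monitor, get_image, ctrl gives the robot as it stands. The module is installed in compiled form; this text tells all that it offers.
- The arm moves only by the tool apply_moves, never from a script. Its argument "targets" is a list of rows, each a list of 5 numbers: the gripper command: -1 is fully open, 1 is shut, values between are in proportion, then the shift along the tool's x, y, z in mm, then the turn about the tool's z in rad. A call has exactly 8 rows; each row shifts and turns the commanded pose from where the row before left it, along the tool's axes as they then stand; what a row does not reach is not made up. A row lasts 1/8 s, in which the tool goes at most 62.5 mm and 10.7 degrees, less where a joint would pass 70% of its speed; a pose out of reach is approached as far as the arm can. A call with a gripper value outside its range is refused whole. The fingers move at their own pace and stop on an object; "grip_force" is the grip in N (left out, the last holds). Time passes only in rows, so rows that do not move let the fingers close, or fill a call up. It gives the time, the measured TCP pose, the force, the opening and the grip force at its end, in the units of the state.
- monitor.read_state(): the state, without advancing time (a new reading comes with each control period).
- get_image(name): name is "scene" or "side" or "wrist"; returns a dict with "color" (480x640x3 uint8, red, green, blue), "fx", "fy", "cx", "cy" (pixels), "rvec" (rotation vector, rad) and "tvec" (3), from world to camera coordinates, as OpenCV has them; the wrist camera has in their place "tool_from_camera" (4x4, takes a point from camera to tool coordinates, whose origin is the TCP and whose axes are the flange's). Camera axes: x right, y down, z forward; pixel columns grow to the right and rows downward; lengths in mm; the calibration is good to about 2 mm. A picture is of the moment at which its call begins: read the wrist's pose just before it. There is no depth.
- ctrl.hand_in(): hands the job in; it is judged then, once.
The state is a dict: "time_s": time; "joints": joint angles; "joint_vel": joint speeds; "tau": joint torques, N m; "eef_pos": TCP position; "tool_rot": TCP orientation; "force": force on the tool from outside, world axes, zero at the start; "ft_torque": the same for the moment, N m; "gripper_width": finger opening in mm; "grasp_force": force on a finger pad.
Only numpy, scipy, OpenCV 4.12 (cv2) and the standard library are available. Lean on these libraries where they do the work, as an engineer would, in place of code of your own. Each camera call takes 0.05 s, during which the arm holds its last target. There are 200 camera calls.

### The job

The white ribbed push-and-turn safety cap has to come off the brown bottle on the dosing stand. Swing the dosing arm well aside from over the bottle, then press the cap down, twist it anticlockwise (seen from above) while it is pressed, and lift it off. Finish while still holding the cap level, about 5 cm straight above the open bottle, with the arm left aside and the beaker and dropper bottle beside the stand undisturbed.

Things in the scene. Friction and masses are not known exactly. Their poses are not given: they have to be found in the camera images.
- dosing_stand: Grey base plate 235 x 104 x 12 mm, screwed to the bench, with a fixed brown bottle (68 mm across, shoulder 76 to 94 mm above the bench, neck 32 mm across) and behind it an 18 mm steel post. Origin: on the bench under the bottle's axis; x points from the bottle to the post's axis, 140 mm away; z up. The plate reaches from x = -50 to 185 mm.
- mouth (a point): Centre of the bottle's mouth (top of its neck), 132.5 mm above the bench, on the bottle's axis.
- safety_cap: White ribbed cap, 52 mm across, 30 mm tall, about 75 g. Origin: centre of its skirt's lower edge, z up through its top. Closed, its origin is 114 mm above the bench and its x axis lies along the stand's x. Three inner lugs sit under ledges on the neck, behind teeth 3.5 mm high; press it in more than 3.5 mm (4.5 to 5.5 is good) and keep it pressed past the teeth. About 1.5 mm of sideways play.
- dosing_arm (a joint): Turn of the dosing arm about its upright hinge on the post, rad: 0 = pointing at the bottle's axis, growing anticlockwise from above (free end goes to the robot's right), stops at -0.25 and 1.5. Starts over the bottle; clear from 0.9 on (1.1 gives a gripper room). Hinge friction about 0.04 N m; it stays where left.
- dosing_grip (a point): Middle of the upright black grip pin on the arm's free end, 16 mm across, reaching from 192 to 231 mm above the bench (this point: 212 mm), 140 mm from the hinge axis. The arm bar below it is 16 mm wide, from 175 to 187 mm; a nozzle under it reaches down to 160 mm.
- dosing_pivot (a point): Point on the hinge axis of the arm, 187 mm above the bench; the hub there is 30 mm across, its top 194 mm above the bench.
- beaker_50: Small clear beaker, 48 mm across, 56 mm tall, loose, to the left of the bottle; origin under its centre. Leave it alone.
- dropper_bottle: Small brown dropper bottle with dark cap, 33 mm across, 64 mm tall, loose, to the left of the stand; origin under its centre. Leave it alone.
- cap_top (a point): Centre of the cap's top, 144 mm above the bench when closed. A spring pushes the cap up: 8 N closed, 12.5 N pressed in 5.5 mm (travel ends at 6). Turned anticlockwise from above it passes under the teeth between about 5 and 45 degrees, is free to lift from 50 to 70 (60 is best), and meets a stop near 72; clockwise it has little play. Freed, it springs up about 2 mm.
Not all that is in view belongs to the job. Leave any blue or green look-alike of the safety_cap alone.

How it is judged (in metres and radians):
On the way, in this order (a step that is already met when the one before it is completed fails the run):
1. the dosing arm is swung clear (0.9 rad or more) while the cap is still closed (value of joint dosing_arm above 0.9 rad and z of safety_cap in the frame of mouth below -0.015 m), for 0.2 s.
2. the cap is pressed in by the robot, not yet turned (z of safety_cap in the frame of mouth below -0.0215 m and angle between the x axis of safety_cap and the x axis of dosing_stand, either way round below 0.35 rad and contact force between any of the fingers, the arm and safety_cap above 1 N), for 0.05 s.
3. the cap is twisted (0.6 rad or more) while still down on the neck (angle between the x axis of safety_cap and the x axis of dosing_stand, either way round above 0.6 rad and z of safety_cap in the frame of mouth below -0.012 m), for 0.05 s.
At the end, for the whole second after the job is handed in: The cap is held still in the fingers, lower edge 25 to 110 mm above the mouth, within 30 mm of the bottle's axis, within 0.25 rad of level, clear of the stand; the arm is at 0.9 rad or more; beaker and dropper bottle stand upright within 20 mm of where they were (z of safety_cap in the frame of mouth between 0.025 and 0.11 m and horizontal distance between safety_cap and mouth below 0.03 m and angle between safety_cap's own z axis and vertical below 0.25 rad and contact force between the fingers and safety_cap above 1 N and contact force between dosing_stand and safety_cap below 0.1 N and linear speed of safety_cap below 0.03 m/s and value of joint dosing_arm above 0.9 rad and distance of each of beaker_50, dropper_bottle from where it was at the start of the episode below 0.02 m and angle between each of beaker_50, dropper_bottle's own z axis and vertical below 0.2 rad); the arm keeps its last pose, push and grip.
It fails at once if the beaker or the dropper bottle is knocked over or shoved away (distance of any of beaker_50, dropper_bottle from where it was at the start of the episode above 0.03 m).
It also fails if it takes over 51 s, if anything falls off the work surface, if the arm or the gripper's body presses on something with over 40 N, if the wrist force passes 120 N, or if a joint passes its speed limit or range.

## Working session

There is one attempt and no reset: what is moved stays moved. The work goes in short steps, Python scripts to look and compute and a tool call to move; the robot and the scene stay as the last step left them, time stands still between calls to the robot, and variables do not carry over. Pictures are saved under pics/ and viewed, at most 10 in all, crops included, and the job is handed in when it is done.

Besides the shell and the picture viewer there is one more tool, called after "Request:" as name(argument=value, ...), one argument or row to a line, values as JSON. apply_moves: Moves the arm, as the interface text tells. Its arguments: {"type":"object","properties":{"targets":{"type":"array","items":{"type":"array","items":{"type":"number"}}},"grip_force":{"type":"number"}},"required":["targets"]}

```bash
mkdir -p pics; cat > h.py <<'E'
import numpy as np, cv2
from cell import monitor, get_image, ctrl
def ray(im,u,v):
    R=cv2.Rodrigues(np.array(im['rvec'],float))[0]; t=np.array(im['tvec'],float).ravel()
    d=R.T@np.array([(u-im['cx'])/im['fx'],(v-im['cy'])/im['fy'],1.]); return -R.T@t,d
def onz(im,u,v,z):
    o,d=ray(im,u,v); return (o+d*(z-o[2])/d[2]).round(1)
def proj(im,p):
    return cv2.projectPoints(np.array(p,float).reshape(-1,3),np.array(im['rvec'],float),np.array(im['tvec'],float),np.array([[im['fx'],0,im['cx']],[0,im['fy'],im['cy']],[0,0,1.]]),None)[0].reshape(-1,2)
E
python3 - <<'E'
from h import *
s=monitor.read_state(); print(s)
import pickle
ims={}
for n in('scene','side'):
    im=get_image(n); ims[n]=im; cv2.imwrite(f'pics/{n}0.png',im['color'][:,:,::-1]); print(n,ray(im,320,240),im['fx'])
pickle.dump(ims,open('ims.pkl','wb'))
E
```

```text
{'time_s': 0.0, 'joints': array([-1.17399379e+00,  2.13368702e-01, -3.50392267e-02,  1.32347552e+00,
        4.30483980e-05,  1.57081606e+00]), 'joint_vel': array([ 0.00154494,  0.00180429, -0.00071403,  0.00193352,  0.00081333,
        0.00034403]), 'tau': array([ 4.07338623e-03, -6.86162710e+01,  4.87119842e+01,  1.74341805e-02,
        5.07709808e-05,  4.68311623e-05]), 'eef_pos': array([ 193.13255096, -460.87197278,  252.81775356]), 'tool_rot': array([-3.07891676e+00, -6.18972716e-01,  2.70210094e-04]), 'force': array([-1.48966584, -0.32573031,  0.28679371]), 'ft_torque': array([-0.05199566,  0.01103441,  0.00389817]), 'grasp_force': 0.0, 'gripper_width': 85.59159182930091}
scene (array([ 56.32385112, 972.81847547, 609.024384  ]), array([ 0.52186332, -0.66376299, -0.53589666])) 477.381955206864
side (array([289.53226562, 969.14447188, 728.4816499 ]), array([ 0.28645   , -0.68334528, -0.67174048])) 439.09277252291264
```

View pics/scene0.png

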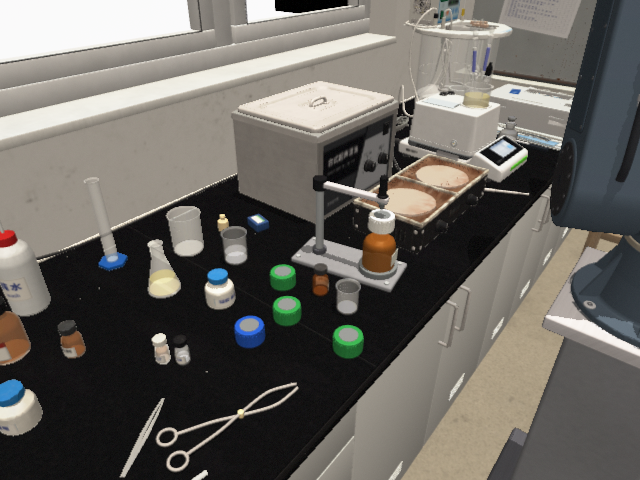

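View pics/side0.png

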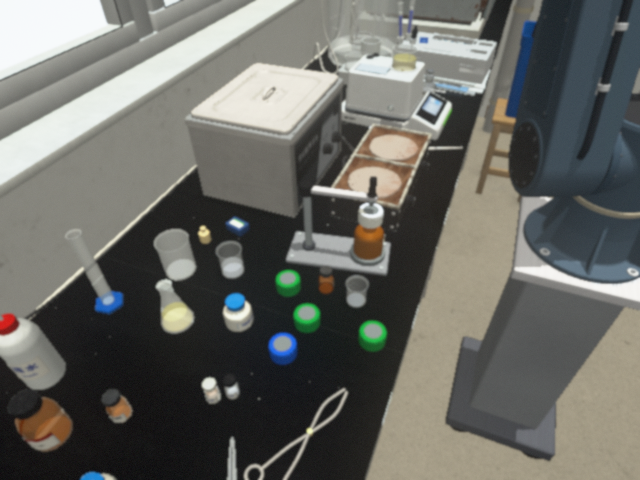

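The scene view shows the stand with the cap at about (381,220), the grip pin at (383,187) and the hub at (320,183). In the side view the cap is at (371,214), the pin at (373,187) and the hub at (308,192). I'll zoom into both.

```bash
python3 - <<'E'
import pickle
from h import *
ims=pickle.load(open('ims.pkl','rb'))
a=cv2.resize(ims['scene']['color'][165:295,280:415],None,fx=4,fy=4,interpolation=2)[:,:,::-1]
b=cv2.resize(ims['side']['color'][165:285,280:400],None,fx=4,fy=4,interpolation=2)[:,:,::-1]
w=np.zeros((520,1020,3),np.uint8); w[:520,:540]=a; w[:480,540:]=b
cv2.imwrite('pics/crop.png',cv2.resize(w,None,fx=.78,fy=.78))
for n,h,p,c in(('scene',(319,180),(383,178.5),(381,214)),('side',(308,190),(372.5,180),(371,209))):
    im=ims[n]; print(n,'hub',onz(im,*h,194),'pin',onz(im,*p,231),'cap',onz(im,*c,144))
E
```

```text
scene hub [603.2 282.6 194. ] pin [466.5 263.5 231. ] cap [475.3 244.3 144. ]
side hub [598.4 291.6 194. ] pin [471.1 262.2 231. ] cap [474.  243.6 144. ]
```

View pics/crop.png

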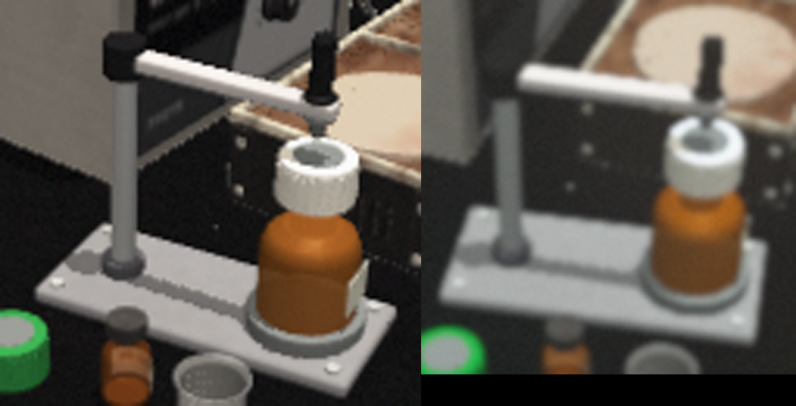

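```bash
python3 - <<'E'
import pickle
from h import *
ims=pickle.load(open('ims.pkl','rb'))
C={'scene':[(291.9,258),(391.2,290),(406.9,264.7),(313.7,237.4)],'side':[(286.4,261.5),(386.1,274),(391.2,242.9),(296.7,231.7)]}
for n in C:
    P=np.array([onz(ims[n],*c,12)[:2] for c in C[n]]); print(n,P.tolist())
    d=(P[0]+P[3]-P[1]-P[2])/2; L=np.linalg.norm(d); u=d/L; print(L,np.degrees(np.arctan2(u[1],u[0])),'bottle',P.mean(0)-u*67.5)
for n,c,p,dr,bk in(('scene',(382.2,214.7),(383.2,177),(319,292),(347,308)),('side',(371.3,208.9),(372.6,178),(325.5,290),(356,302))):
    print(onz(ims[n],*c,144),onz(ims[n],*p,229),'drop',onz(ims[n],*dr,2),'beak',onz(ims[n],*bk,2))
print(onz(ims['scene'],319,179,194), onz(ims['scene'],319.5,249,14),onz(ims['side'],308.5,246,14))
E
```

```text
scene [[639.6, 330.4], [410.9, 289.4], [430.4, 192.4], [656.3, 233.8]]
231.00374455839463 10.273788241538073 bottle [467.88224548 249.46123411]
side [[639.7, 336.8], [415.0, 291.8], [431.6, 188.2], [660.5, 232.7]]
231.17266815088675 11.161680734870382 bottle [470.47677334 249.30846829]
[471.9 245.2 144. ] [472.  253.9 229. ] drop [526.8 376.    2. ] beak [454.  380.2   2. ]
[473.5 243.1 144. ] [473.7 252.6 229. ] drop [526.9 376.9   2. ] beak [454.  384.8   2. ]
[606.1 278.9 194. ] [613.  266.2  14. ] [611.8 272.   14. ]
```

Request:
apply_moves(
  targets=[
    [-1, 0, 0, -5, -0.18],
    [-1, 0, 0, -5, -0.18],
    [-1, 0, 0, -5, -0.18],
    [-1, 0, 0, -5, -0.18],
    [-1, 0, 0, -5, -0.18],
    [-1, 0, 0, -5, -0.18],
    [-1, 0, 0, -5, -0.18],
    [-1, 0, 0, -5, -0.18],
  ],
)

```text
time_s: 1.1
eef_pos: [193.1, -461.0, 293.2]
tool_rot: [-1.899, -2.502, -0.001]
force: [0.7, 0.2, -0.5]
gripper_width: 85.5
grasp_force: 0.0
```

```bash
cat >> h.py <<'E'
from scipy.spatial.transform import Rotation as Ro
def st():
    s=monitor.read_state(); R=Ro.from_rotvec(s['tool_rot']).as_matrix()
    print('t',round(s['time_s'],2),'p',s['eef_pos'].round(1),'psi',round(np.degrees(np.arctan2(R[1,0],R[0,0])),1),'zax',R[:,2].round(3),'F',s['force'].round(1),'M',s['ft_torque'].round(2),'w',round(s['gripper_width'],1),'gf',round(s['grasp_force'],1),'j',s['joints'].round(2))
    return s,R
def to(x,y,z,psi=None):
    s,R=st(); print('tool shift',(R.T@(np.array([x,y,z])-s['eef_pos'])).round(1))
    if psi is not None: print('turn',round(-np.radians(psi-np.degrees(np.arctan2(R[1,0],R[0,0]))),3))
E
python3 -c "
from h import *
to(472,253,290)"
```

```text
t 1.1 p [ 193.1 -461.   293.2] psi 105.6 zax [-0.     0.001 -1.   ] F [ 0.7  0.2 -0.5] M [ 0.01 -0.03  0.01] w 85.5 gf 0.0 j [-1.17  0.21  0.06  1.42 -0.    0.12]
tool shift [612.8 460.4   3.5]
```

Request:
apply_moves(
  targets=[
    [-1, 38, 28.5, 0, 0],
    [-1, 38, 28.5, 0, 0],
    [-1, 38, 28.5, 0, 0],
    [-1, 38, 28.5, 0, 0],
    [-1, 38, 28.5, 0, 0],
    [-1, 38, 28.5, 0, 0],
    [-1, 38, 28.5, 0, 0],
    [-1, 38, 28.5, 0, 0],
  ],
)

```text
time_s: 2.1
eef_pos: [333.5, -106.4, 293.2]
tool_rot: [1.907, 2.496, 0.0]
force: [0.8, -1.2, -0.8]
gripper_width: 85.7
grasp_force: 0.0
```

Request:
apply_moves(
  targets=[
    [-1, 38, 28.5, 0, 0],
    [-1, 38, 28.5, 0, 0],
    [-1, 38, 28.5, 0, 0],
    [-1, 38, 28.5, 0, 0],
    [-1, 38, 28.5, 0, 0],
    [-1, 38, 28.5, 0, 0],
    [-1, 38, 28.5, 0, 0],
    [-1, 38, 28.5, 0, 0],
  ],
)

```text
time_s: 3.1
eef_pos: [473.6, 246.9, 293.0]
tool_rot: [-1.907, -2.496, 0.001]
force: [1.0, -1.2, 0.4]
gripper_width: 85.4
grasp_force: 0.0
```

Request:
apply_moves(
  targets=[
    [-1, 0, 0, 0, -0.18],
    [-1, 0, 0, 0, -0.18],
    [-1, 0, 0, 0, -0.18],
    [-1, 0, 0, 0, -0.18],
    [-1, 0, 0, 0, -0.18],
    [-1, 0, 0, 0, -0.18],
    [-1, 0, 0, 0, -0.18],
    [-1, 0, 0, 0, -0.18],
  ],
)

```text
time_s: 4.1
eef_pos: [473.2, 245.3, 293.0]
tool_rot: [0.222, -3.133, 0.0]
force: [0.2, -0.3, -0.2]
gripper_width: 85.3
grasp_force: 0.0
```

```bash
python3 -c "
from h import *
to(472,253,290,190)
im=get_image('wrist'); cv2.imwrite('pics/w1.png',im['color'][:,:,::-1]); print(np.array(im['tool_from_camera']).round(3),im['fx'],im['cx'],im['cy'])"
```

```text
t 4.1 p [473.2 245.3 293. ] psi -171.9 zax [-0.001 -0.    -1.   ] F [ 0.2 -0.3 -0.2] M [ 0.04 -0.03  0.02] w 85.3 gf 0.0 j [0.48 0.28 0.15 1.44 0.   0.34]
tool shift [0.1 7.8 3. ]
turn -6.317
[[ 0.00000e+00 -9.60000e-01 -2.79000e-01  6.99580e+01]
 [ 1.00000e+00  0.00000e+00  1.00000e-03 -3.95000e-01]
 [-0.00000e+00 -2.79000e-01  9.60000e-01 -1.20899e+02]
 [ 0.00000e+00  0.00000e+00  0.00000e+00  1.00000e+00]] 331.18429808527367 319.7965760652082 238.34117345344558
```

View pics/w1.png

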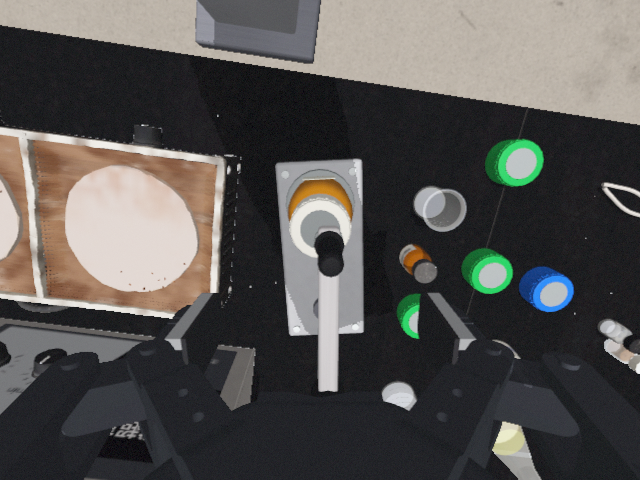

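Wrist view: pin top at about (330,264), cap top at about (320,229), plate corners at about (277,163), (361,160), (363,331) and (290,334). I'll cast rays for these.

```bash
cat >> h.py <<'E'
def won(s,R,im,u,v,z):
    T=np.array(im['tool_from_camera']); d=R@T[:3,:3]@np.array([(u-im['cx'])/im['fx'],(v-im['cy'])/im['fy'],1.]); o=s['eef_pos']+R@T[:3,3]
    return (o+d*(z-o[2])/d[2]).round(1)
E
python3 -c "
from h import *
s,R=st(); im=get_image('wrist')
for n,u,v,z in(('pin',330,264,231),('pinbase',328,240,192),('cap',320,229,144),('a',277,163,12),('b',361,160,12),('c',363,331,12),('d',290,334,12),('armend',328,390,187)): print(n,won(s,R,im,u,v,z))"
```

```text
t 4.15 p [473.2 245.3 293. ] psi -171.4 zax [-0.001 -0.    -1.   ] F [ 0.8 -0.6 -0.6] M [-0.03 -0.    0.05] w 85.4 gf 0.0 j [ 0.48  0.28  0.15  1.44 -0.    0.33]
pin [471.3 250.7 231. ]
pinbase [468.1 250.  192. ]
cap [473.4 245.2 144. ]
a [435.1 187.9  12. ]
b [416.7 285.7  12. ]
c [641.6 330.7  12. ]
d [661.3 232.1  12. ]
armend [596.6 270.6 187. ]
```

Request:
apply_moves(
  targets=[
    [-1, 1.2, 2.8, 0, 0],
    [-1, 1.2, 2.8, 0, 0],
    [-1, 0, 0, 15, 0],
    [-1, 0, 0, 15, 0],
    [-1, 0, 0, 15, 0],
    [-1, 0, 0, 15, 0],
    [-1, 0, 0, 15, 0],
    [0.3, 0, 0, 0, 0],
  ],
  grip_force=20,
)

```text
time_s: 5.2
eef_pos: [469.7, 250.2, 217.1]
tool_rot: [0.212, -3.133, 0.001]
force: [-0.8, -0.0, 0.1]
gripper_width: 69.5
grasp_force: 0.0
```

Request:
apply_moves(
  targets=[
    [0.3, 0, 0, 0, 0],
    [0.3, 0, 0, 0, 0],
    [0.3, 0, 0, 0, 0],
    [0.3, 0, 0, 0, 0],
    [0.3, 0, 0, 0, 0],
    [0.3, 0, 0, 0, 0],
    [0.3, 0, 0, 0, 0],
    [0.3, 0, 0, 0, 0],
  ],
)

```text
time_s: 6.2
eef_pos: [470.2, 250.6, 218.3]
tool_rot: [-0.212, 3.134, -0.0]
force: [-0.4, -0.6, 0.7]
gripper_width: 29.9
grasp_force: 0.0
```

```bash
python3 -c "
from h import *
to(470,250.5,218,188.6)"
```

```text
t 6.2 p [470.2 250.6 218.3] psi -172.3 zax [ 0. -0. -1.] F [-0.4 -0.6  0.7] M [0.02 0.   0.04] w 29.9 gf 0.0 j [ 0.49  0.29 -0.02  1.26 -0.    0.35]
tool shift [ 0.2 -0.   0.3]
turn -6.298
```

```bash
python3 -c "
from h import *
import pickle
ims=pickle.load(open('ims.pkl','rb'))
a=ims['scene'];b=ims['side']
print(onz(a,322,218,0),onz(b,296,212,0))
# height at corner top: scene (320,133), side (293,118)
for im,p,q in((a,(322,218),(320,133)),(b,(296,212),(293,118))):
    g=onz(im,*p,0)
    print([ (z,proj(im,[g[0],g[1],z]).round().tolist()) for z in (100,150,200,250)])
print(onz(a,395,95,200),onz(b,342,83,200))"
```

```text
[711.  132.7   0. ] [701.2 148.4   0. ]
[(100, [[322.0, 183.0]]), (150, [[323.0, 164.0]]), (200, [[323.0, 144.0]]), (250, [[323.0, 123.0]])]
[(100, [[294.0, 181.0]]), (150, [[293.0, 163.0]]), (200, [[292.0, 145.0]]), (250, [[290.0, 126.0]])]
[ 795.1 -333.9  200. ] [ 711.2 -225.4  200. ]
```

Request:
apply_moves(
  targets=[
    [0.3, -0.4, -10.6, 0, -0.076],
    [0.3, -0.4, -10.6, 0, -0.076],
    [0.3, -0.4, -10.6, 0, -0.076],
    [0.3, -0.4, -10.6, 0, -0.076],
    [0.3, -0.4, -10.6, 0, -0.076],
    [0.3, -0.4, -10.6, 0, -0.076],
    [0.3, -0.4, -10.6, 0, -0.076],
    [0.3, -0.4, -10.6, 0, -0.076],
  ],
)

```text
time_s: 7.2
eef_pos: [505.9, 174.7, 218.3]
tool_rot: [1.144, -2.926, -0.0]
force: [-0.4, 0.7, -0.6]
gripper_width: 29.7
grasp_force: 0.2
```

```bash
python3 -c "
from h import *
s,R=st(); c=np.array([610.4,271.7]);d=s['eef_pos'][:2]-c; print(np.hypot(*d),np.degrees(np.arctan2(d[1],d[0])))"
```

```text
t 7.2 p [505.9 174.7 218.3] psi -137.3 zax [-0.  0. -1.] F [-0.4  0.7 -0.6] M [0.16 0.02 0.  ] w 29.7 gf 0.2 j [ 0.33  0.29 -0.02  1.26  0.   -0.41]
142.61346527078462 -137.12645180995744
```

Request:
apply_moves(
  targets=[
    [0.3, -0.6, -10.6, 0, -0.076],
    [0.3, -0.6, -10.6, 0, -0.076],
    [0.3, -0.6, -10.6, 0, -0.076],
    [0.3, -0.6, -10.6, 0, -0.076],
    [0.3, -0.6, -10.6, 0, -0.076],
    [0.3, -0.6, -10.6, 0, -0.076],
    [0.3, -0.6, -8, 0, -0.057],
    [0.3, -0.6, -8, 0, -0.057],
  ],
)

```text
time_s: 8.2
eef_pos: [574.2, 135.9, 218.2]
tool_rot: [1.92, -2.486, -0.0]
force: [-0.0, -0.2, 0.0]
gripper_width: 29.8
grasp_force: 0.2
```

Request:
apply_moves(
  targets=[
    [0.3, -0.2, -5, 0, -0.035],
    [0.3, 0, -2, 0, -0.014],
    [0.3, 0, 0, 0, 0],
    [0.3, 0, 0, 0, 0],
    [-1, 0, 0, 0, 0],
    [-1, 0, 0, 0, 0],
    [-1, 0, 0, 0, 0],
    [-1, 0, 0, 0, 0],
  ],
)

```text
time_s: 9.2
eef_pos: [580.9, 134.5, 218.3]
tool_rot: [-1.978, 2.441, 0.0]
force: [0.4, 1.0, 0.4]
gripper_width: 85.5
grasp_force: 0.0
```

```bash
python3 -c "
from h import *
s,R=st(); c=np.array([610.4,271.7]);d=s['eef_pos'][:2]-c; print(np.hypot(*d),np.degrees(np.arctan2(d[1],d[0])))
im=get_image('wrist'); cv2.imwrite('pics/w2.png',im['color'][:,:,::-1])"
```

```text
t 9.2 p [580.9 134.5 218.3] psi -102.0 zax [ 0.  0. -1.] F [0.4 1.  0.4] M [-0.02 -0.01  0.02] w 85.5 gf 0.0 j [ 0.23  0.42  0.17  1.32  0.   -1.13]
140.35810948067 -102.14854131894946
```

View pics/w2.png

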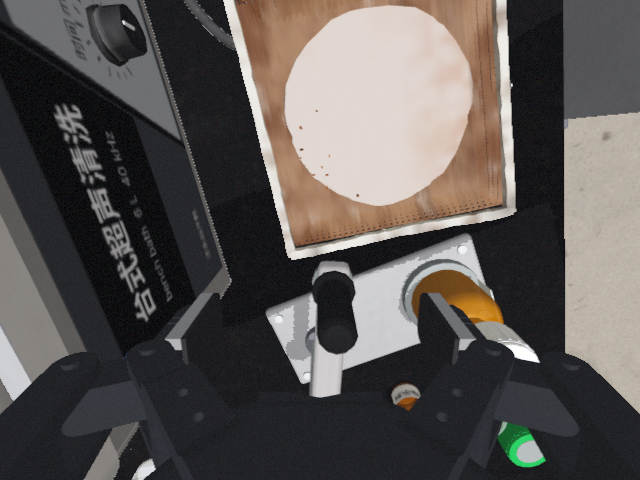

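The arm is swung aside: pin top at about (337,335), hub at about (318,335), bottle at right. I'll rise and go back over the cap.

Request:
apply_moves(
  targets=[
    [-1, 0, 0, -18, 0],
    [-1, 0, 0, -18, 0],
    [-1, 0, 0, -18, 0],
    [-1, 0, 0, -18, 0],
    [-1, -21.4, 32.2, 0, 0],
    [-1, -21.4, 32.2, 0, 0],
    [-1, -21.4, 32.2, 0, 0],
    [-1, -21.4, 32.2, 0, 0],
  ],
  grip_force=80,
)

```text
time_s: 10.25
eef_pos: [471.6, 245.6, 290.4]
tool_rot: [-1.978, 2.441, -0.0]
force: [0.4, 0.1, -0.4]
gripper_width: 85.3
grasp_force: 0.0
```

Request:
apply_moves(
  targets=[
    [-1, 0, 0, 10, 0],
    [-1, 0, 0, 10, 0],
    [-1, 0, 0, 10, 0],
    [-1, 0, 0, 10, 0],
    [-1, 0, 0, 10, 0],
    [-1, 0, 0, 0, 0],
    [-1, 0, 0, 0, 0],
    [-1, 0, 0, 0, 0],
  ],
)

```text
time_s: 11.25
eef_pos: [472.8, 245.0, 240.7]
tool_rot: [-1.978, 2.44, -0.0]
force: [0.2, -0.2, -1.1]
gripper_width: 85.3
grasp_force: 0.0
```

```bash
python3 -c "
from h import *
import pickle
s,R=st()
im=get_image('wrist'); pickle.dump((s,R,im),open('w3.pkl','wb')); cv2.imwrite('pics/w3.png',im['color'][:,:,::-1])
b=get_image('scene'); cv2.imwrite('pics/s3.png',cv2.resize(b['color'][100:340,240:560],None,fx=2,fy=2)[:,:,::-1])"
```

```text
t 11.25 p [472.8 245.  240.7] psi -102.0 zax [ 0.001  0.    -1.   ] F [ 0.2 -0.2 -1.1] M [ 0.05 -0.03 -0.06] w 85.3 gf 0.0 j [ 0.48  0.28  0.02  1.31 -0.   -0.88]
```

View pics/w3.png

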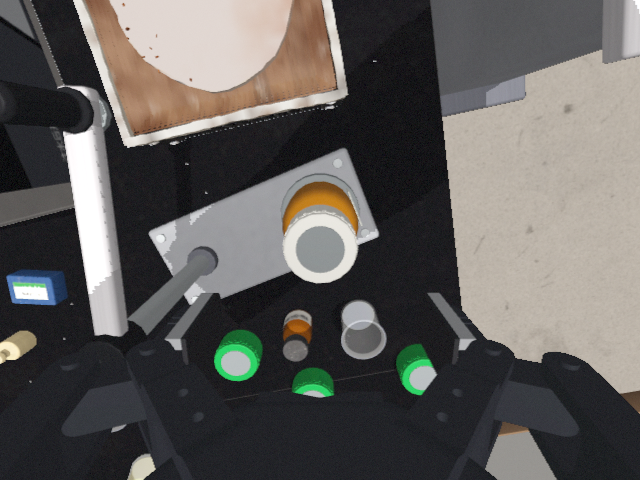

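View pics/s3.png

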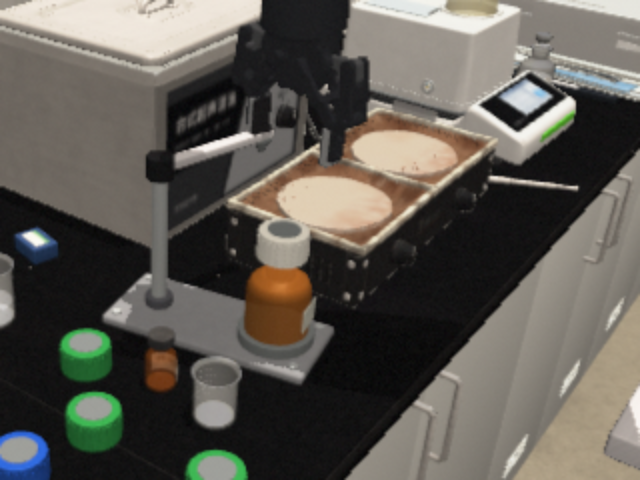

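The wrist view shows the cap top centred at about (320,248) and the dosing arm well aside. The scene view agrees, and the beaker and dropper are untouched.

```bash
python3 -c "
from h import *
import pickle
s,R,im=pickle.load(open('w3.pkl','rb'))
hsv=cv2.cvtColor(im['color'],cv2.COLOR_RGB2HSV)[200:300,270:370]
m=((hsv[:,:,1]<40)&(hsv[:,:,2]>80)).astype(np.uint8)
inner=((hsv[:,:,1]<60)&(hsv[:,:,2]>100)&(hsv[:,:,2]<180)).astype(np.uint8)
n,l,stt,c=cv2.connectedComponentsWithStats(inner); i=l[48,50]; print(stt[i],c[i]+[270,200])
u,v=c[i]+[270,200]
p=won(s,R,im,u,v,144); print(p, won(s,R,im,u,v,142)); 
print('pin',won(s,R,im,72,108,231))
to(p[0],p[1],130)"
```

```text
[  26   26   49   47 1773] [319.77777778 249.07557812]
[473.7 244.9 144. ] [473.9 245.6 142. ]
pin [545.9 144.8 231. ]
t 11.35 p [472.7 245.  240.6] psi -101.9 zax [ 0.  0. -1.] F [-0.9  0.3  0.5] M [ 0.02 -0.03 -0.02] w 85.4 gf 0.0 j [ 0.48  0.28  0.02  1.31  0.   -0.88]
tool shift [-1.000e-01 -9.000e-01  1.106e+02]
```

Request:
apply_moves(
  targets=[
    [-1, 0, -0.9, 15, 0],
    [-1, 0, 0, 15, 0],
    [-1, 0, 0, 15, 0],
    [-1, 0, 0, 15, 0],
    [-1, 0, 0, 15, 0],
    [-1, 0, 0, 15, 0],
    [-1, 0, 0, 12, 0],
    [-1, 0, 0, 8.6, 0],
  ],
)

```text
time_s: 12.35
eef_pos: [473.4, 244.6, 128.9]
tool_rot: [1.978, -2.44, -0.0]
force: [-0.3, -0.9, 0.6]
gripper_width: 86.0
grasp_force: 0.0
```

Request:
apply_moves(
  targets=[
    [0.1, 0, 0, 0, 0],
    [0.1, 0, 0, 0, 0],
    [0.2, 0, 0, 0, 0],
    [0.4, 0, 0, 0, 0],
    [0.6, 0, 0, 0, 0],
    [0.8, 0, 0, 0, 0],
    [1, 0, 0, 0, 0],
    [1, 0, 0, 0, 0],
  ],
)

```text
time_s: 13.35
eef_pos: [473.6, 244.9, 130.5]
tool_rot: [-1.978, 2.44, 0.0]
force: [-3.5, -1.2, 6.6]
gripper_width: 50.5
grasp_force: 81.6
```

```bash
python3 -c "
from h import *
st()"
```

```text
t 13.35 p [473.6 244.9 130.5] psi -101.9 zax [ 0.001  0.001 -1.   ] F [-3.5 -1.2  6.6] M [-0.1   0.76  0.02] w 50.5 gf 81.6 j [ 0.48  0.33 -0.19  1.05  0.   -0.89]
```

Request:
apply_moves(
  targets=[
    [1, 0, 0, 1, 0],
    [1, 0, 0, 1, 0],
    [1, 0, 0, 1, 0],
    [1, 0, 0, 1, 0],
    [1, 0, 0, 1, 0],
    [1, 0, 0, 0, 0],
    [1, 0, 0, 0, 0],
    [1, 0, 0, 0, 0],
  ],
)

```text
time_s: 14.35
eef_pos: [473.6, 244.9, 125.8]
tool_rot: [-1.977, 2.44, -0.0]
force: [-4.4, -1.7, 10.9]
gripper_width: 50.4
grasp_force: 82.0
```

```bash
python3 -c "
from h import *
st()"
```

```text
t 14.35 p [473.6 244.9 125.8] psi -101.9 zax [ 0.001  0.001 -1.   ] F [-4.4 -1.7 10.9] M [-0.3   1.03 -0.04] w 50.4 gf 82.0 j [ 0.48  0.34 -0.2   1.04  0.   -0.89]
```

Request:
apply_moves(
  targets=[
    [1, 0, 0, 0.5, 0],
    [1, 0, 0, 0, -0.07],
    [1, 0, 0, 0, -0.07],
    [1, 0, 0, 0, -0.07],
    [1, 0, 0, 0, -0.07],
    [1, 0, 0, 0, -0.07],
    [1, 0, 0, 0, -0.07],
    [1, 0, 0, 0, -0.07],
  ],
)

```text
time_s: 15.35
eef_pos: [474.4, 245.4, 125.7]
tool_rot: [-2.511, 1.883, -0.002]
force: [-1.3, 2.0, 12.3]
gripper_width: 50.7
grasp_force: 82.0
```

```bash
python3 -c "
from h import *
st()"
```

```text
t 15.35 p [474.4 245.4 125.7] psi -73.7 zax [ 0.003  0.002 -1.   ] F [-1.3  2.  12.3] M [ 0.24  0.3  -0.05] w 50.7 gf 82.0 j [ 0.48  0.34 -0.2   1.03  0.   -1.38]
```

Rotated 28°, the press force is held and there is no blocking torque. I'll continue to 60°.

Request:
apply_moves(
  targets=[
    [1, 0, 0, 0, -0.08],
    [1, 0, 0, 0, -0.08],
    [1, 0, 0, 0, -0.08],
    [1, 0, 0, 0, -0.08],
    [1, 0, 0, 0, -0.08],
    [1, 0, 0, 0, -0.08],
    [1, 0, 0, 0, -0.07],
    [1, 0, 0, 0, 0],
  ],
)

```text
time_s: 16.35
eef_pos: [474.4, 245.3, 125.7]
tool_rot: [-2.928, 1.132, -0.003]
force: [-0.7, 1.7, 11.3]
gripper_width: 50.4
grasp_force: 82.1
```

```bash
python3 -c "
from h import *
st()"
```

```text
t 16.35 p [474.4 245.3 125.7] psi -42.3 zax [ 0.003  0.002 -1.   ] F [-0.7  1.7 11.3] M [0.06 0.24 0.04] w 50.4 gf 82.1 j [ 0.48  0.34 -0.2   1.03  0.   -1.93]
```

Request:
apply_moves(
  targets=[
    [1, 0, 0, -1, 0],
    [1, 0, 0, -1, 0],
    [1, 0, 0, -1, 0],
    [1, 0, 0, -1, 0],
    [1, 0, 0, -1, 0],
    [1, 0, 0, -1, 0],
    [1, 0, 0, -1, 0],
    [1, 0, 0, -1, 0],
  ],
)

```text
time_s: 17.35
eef_pos: [473.9, 245.0, 133.0]
tool_rot: [-2.928, 1.135, -0.002]
force: [-0.3, 0.3, -0.1]
gripper_width: 50.7
grasp_force: 82.9
```

```bash
python3 -c "
from h import *
st()"
```

```text
t 17.35 p [473.9 245.  133. ] psi -42.4 zax [ 0.001  0.001 -1.   ] F [-0.3  0.3 -0.1] M [-0.04  0.   -0.02] w 50.7 gf 82.9 j [ 0.48  0.33 -0.19  1.05 -0.   -1.93]
```

Request:
apply_moves(
  targets=[
    [1, 0, 0, -4, 0],
    [1, 0, 0, -8, 0],
    [1, 0, 0, -10, 0],
    [1, 0, 0, -10, 0],
    [1, 0, 0, -12, 0],
    [1, 0, 0, -10, 0],
    [1, 0, 0, -8, 0],
    [1, 0, 0, -4, 0],
  ],
)

```text
time_s: 18.35
eef_pos: [473.6, 244.7, 198.7]
tool_rot: [-2.929, 1.135, -0.0]
force: [0.4, 0.9, -1.4]
gripper_width: 50.4
grasp_force: 82.9
```

Request:
apply_moves(
  targets=[
    [1, 0, 0, 0, 0],
    [1, 0, 0, 0, 0],
    [1, 0, 0, 0, 0],
    [1, 0, 0, 0, 0],
    [1, 0, 0, 0, 0],
    [1, 0, 0, 0, 0],
    [1, 0, 0, 0, 0],
    [1, 0, 0, 0, 0],
  ],
)

```text
time_s: 19.35
eef_pos: [473.5, 244.7, 198.2]
tool_rot: [-2.929, 1.135, 0.0]
force: [-0.9, 0.2, -1.8]
gripper_width: 50.2
grasp_force: 82.9
```

```bash
python3 -c "
from h import *
st()
b=get_image('scene'); cv2.imwrite('pics/s4.png',cv2.resize(b['color'][100:340,240:560],None,fx=2,fy=2)[:,:,::-1])"
```

```text
t 19.35 p [473.5 244.7 198.2] psi -42.4 zax [ 0.  0. -1.] F [-0.9  0.2 -1.8] M [-0.08  0.04  0.07] w 50.2 gf 82.9 j [ 0.48  0.3  -0.06  1.21  0.   -1.93]
```

View pics/s4.png

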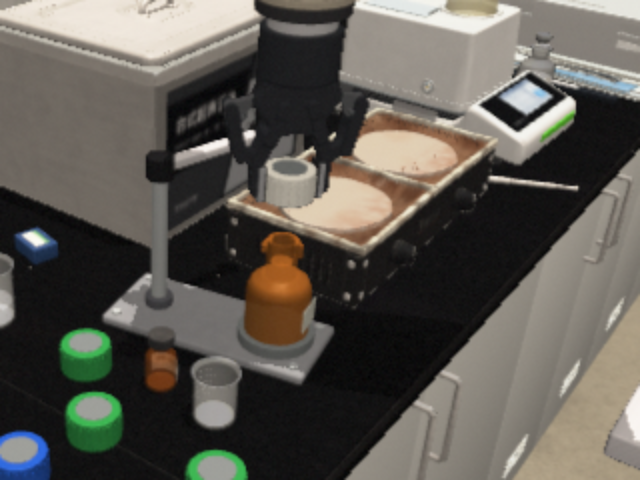

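The cap is held level at about (291,182), above the open neck at (282,240). The arm is aside and the loose items are untouched. Handing in.

```bash
python3 -c "
from h import *
print(ctrl.hand_in())"
```

```text
the job is handed in; nothing more can be done
None
```

I handed the job in at about 19 s with the cap off and held level roughly 5 cm above the open bottle, the dosing arm aside at about 1.1 rad, and the beaker and dropper bottle untouched; the hand-in returned no verdict.

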